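# Unclip the moisture cartridge and snap it into the recharging stand

## Robot

A 6-joint arm with a two-finger parallel gripper is mounted at the origin on a cart in front of the work surface, level with it; the furniture and walls round the work are solid. World frame = base frame: x ahead of the robot, y to its left, z up, the work surface at z = 0. Lengths are in m, angles in rad, forces in N, time in s.
With the tool pointing down it reaches from about 0.35 to 0.975 m from the base axis. Payload 7.1 kg.
Tool frame: the origin (TCP) lies at the very end of the fingers, on their centre line; the grasp point (between the pads) lies 19 mm behind it (bot.hold_point_z is the distance from the TCP to the grasp point, in m); z points along the fingers, y is the direction in which the jaws open and shut (so a half turn about z gives the same grasp; the last joint's range is limited). The gripper opens to 88 mm and grips with 3 to 60 N. Pads are 20 mm wide; open, the fingers measure 115 mm over their backs; the gripper's body (75 mm by 178 mm) begins 61 mm behind the grasp point.
Start: joints at [-1.316, 0.423, 1.63, -0, 1.089, -0.019], TCP at [0.169, -0.602, 0.223] pointing down, gripper open.
Joint ranges: [-3, 3], [-0.9, 2.11], [0.09, 2.58], [-1.31, 4.45], [0.11, 2.69], [-2.54, 2.54]. Speed limits (rad/s): [2.39, 2.39, 3.01, 3.14, 3.14, 3.14].

## Interface

Orientations are given as a 3x3 rotation matrix whose columns are the frame's x, y, z axes.
In Python, from station import bot gives the robot as it stands.
- The arm moves only by the shell command python3 -m creep 'ROWS' [OPENING] [FORCE]. ROWS is JSON, a list of rows, each a list of 4 numbers: the shift along the tool's x, y, z in m, then the turn about the tool's z in degrees. A call has 1 to 20 rows; each row is the pose to reach, as a shift and turn from the pose commanded when the call began, along the tool's axes at that moment; what a row does not reach only later rows make up. A row lasts 1/12 s, in which the tool goes at most 41.7 mm and 7.16 degrees, less where a joint would pass 70% of its speed; a pose out of reach is approached as far as the arm can. A call with a gripper value outside its range is refused whole. OPENING is the finger opening in m, from 0 to 0.0878, set as the call begins (- or left out, the last holds). The fingers move at their own pace and stop on an object; FORCE is the grip in N (left out, the last holds). Time passes only in rows, so rows that repeat a pose let the fingers close. It gives the time, the measured TCP pose, the force and the opening at its end, in the units of the state.
- bot.get_obs(): the state, without advancing time (a new reading comes with each control period).
- bot.capture(name): name is "scene" or "top"; returns (picture, depth): 480x640x3 uint8, red, green, blue; 480x640 float32, m along the optical axis (not along the pixel's ray), 0 where there is no reading.
- bot.camera_info(name): a dict with "mtx" (3x3 intrinsics, pixels), "rvec" (rotation vector, rad) and "tvec" (3), from world to camera coordinates, as OpenCV has them. Camera axes: x right, y down, z forward; pixel columns grow to the right and rows downward; lengths in m; the calibration is good to about 2 mm. A picture is of the moment at which its call begins. camera_info takes no time and is no camera call.
- bot.sign_off(): hands the job in, once; it reports no verdict.
The state is a dict: "time": time; "q": joint angles; "joint_vel": joint speeds; "joint_torque": joint torques, N m; "tool_pos": TCP position; "eef_rot": TCP orientation; "ft_force": force on the tool from outside, world axes, zero at the start; "moment": the same for the moment, N m; "width": finger opening in m.
Only numpy, scipy, OpenCV 4.12 (cv2) and the standard library are available. Lean on these libraries where they do the work, as an engineer would, in place of code of your own. Each camera call takes 0.05 s, during which the arm holds its last target.

## Task

Pinch the two orange tabs of the white moisture cartridge together to free it from the grey display-case base, draw it straight out, and seat it in the blue recharging stand, pressed fully home so that both tabs spring out and latch. Keep it upright, squeeze and press gently (never over 35 N), and leave the jar, the eraser and the cork block where they are.

Things in the scene. Friction and masses are not known exactly. Their poses are not given: they have to be found in the camera images.
- cartridge: White plastic cartridge, a block 60 (x) x 56 (y) x 50 (z) mm, 0.2 to 0.31 kg, with a rib 50 x 14 mm, 16 mm high, along the middle of its top and an orange tab on each long side of the rib. Origin at the centre of its underside, z up. Pinch the tabs along the cartridge's y axis from above. It works the same after a half turn. It must not load either dock with more than 35 N.
- cartridge_top (a point): Centre of the cartridge block's flat top, 50 mm above its underside (inside the rib). Outside each tab the flat top leaves a shoulder 8 mm wide, on which fingertips may bear when pressing the cartridge down. Seated in a dock, this top lies 16 mm above the dock's rim.
- tab_left: Orange sprung tab on the cartridge's +y side, a plate 24 (x) x 4 (y) mm standing 36 mm above the block's top. Origin on its outer face, 4 mm below the block's top, at y = +20 mm of the cartridge when out, +14 mm when pressed to its stop. Its spring takes 3.6 N to start and 9 N at the stop, 6 mm in. Squeezed with over 35 N it cracks.
- tab_right: The same tab on the -y side, outer face at y = -20 mm when out (40 mm over both tabs), -14 mm at its stop (28 mm over both). Each tab carries a catch that sticks 4 mm out of the block's side, its flat top 16 mm above the cartridge's underside, and hooks under a lip of the dock; it clears the lip once its tab is in by 4 mm.
- case_base: Grey dock fixed to the worktop on an aluminium foot plate 104 x 116 mm; the cartridge starts latched in it, axes alike. Origin at the centre of its underside. Open-topped well 62 (x) x 58 (y) mm, lead-in 4 mm at 45 degrees, floor at z = 12 mm, rim at z = 46 mm, 78 x 84 mm outside; catch lips on the +y and -y walls, lower edge at z = 30 mm.
- recharge_stand: Blue dock in a low black collar on a black foot plate 104 x 116 mm fixed to the worktop. Origin at the centre of the foot's underside. Its well has the shape, sizes and axes of the grey one but is set 0 to 14 mm higher by a height screw (differs each time, not in the pose given). A brass spring plunger rises from its floor. The cartridge's y axis goes along the stand's y axis, either way round.
- stand_low_floor (a point): 12 mm above the foot's underside; the well's hard floor lies 0 to 14 mm above this point. The plunger, 18 mm across, rises 10 mm from the floor and pushes up with 3.4 N at first touch, 7.4 N fully down; on the floor the force climbs steeply. Press the cartridge to within 1.5 mm of the floor with both tabs held in, then let the tabs go: latched, it hangs 2 mm above the floor.
- pigment_jar: Small jar of blue powder with white cap, 48 mm across, 58 mm high, between the docks. Origin under its centre. Bystander.
- rubber_eraser: Blue and pink eraser, 23 x 50 x 13 mm, nearer the robot. Origin under its centre. Bystander.
- cork_block: Brown cork block, 56 x 80 x 20 mm, behind the docks. Origin under its centre. Bystander.
Not all that is in view belongs to the job. What is meant by the case_base is not pink, and is the smaller of those in its own colour.

How it is judged:
By the outcome, as a careful person would: the job done as asked, in the order asked, and still so for the second after the job is handed in, with the robot touching nothing.
It also fails if it takes over 54 s, if anything falls off the work surface, if the arm or the gripper's body presses on something with over 40 N, if the wrist force passes 120 N, or if a joint passes its speed limit or range.

## Working session

There is one attempt and no reset: what is moved stays moved. The work goes in short steps, Python scripts to look and compute and a shell command to move; the robot and the scene stay as the last step left them, time stands still between calls to the robot, and variables do not carry over. Pictures are saved under pics/ and viewed, and the job is handed in when it is done.

```bash
ls; mkdir -p pics
python3 - <<'E'
from station import bot
import cv2,numpy as np
for n in("scene","top"):
    p,d=bot.capture(n); cv2.imwrite(f"pics/{n}0.png",p[:,:,::-1]); np.save(f"pics/{n}0.npy",d); np.save(f"pics/{n}0rgb.npy",p)
    c=bot.camera_info(n);R=cv2.Rodrigues(np.array(c["rvec"],float))[0];print(n,c["mtx"],-R.T@np.array(c["tvec"]).ravel(),R)
o=bot.get_obs();print(o)
print(bot.hold_point_z)
E
```

```text
pics
scene [[480.64267577   0.         324.84025822]
 [  0.         480.64267577 237.41356543]
 [  0.           0.           1.        ]] [-0.09567444  0.62414933  0.48209198] [[-0.65732217 -0.75352363 -0.01138917]
 [-0.32707561  0.29886834 -0.89649276]
 [ 0.67893234 -0.58555944 -0.44291198]]
top [[624.43664618   0.         317.15498402]
 [  0.         624.43664618 246.0180538 ]
 [  0.           0.           1.        ]] [0.30090838 0.03780636 1.22935512] [[ 0.15022159 -0.98865171  0.00113128]
 [-0.96548588 -0.1469477  -0.21504276]
 [ 0.21276863  0.03121183 -0.97660398]]
{'time': 0.1, 'q': array([-1.31598865e+00,  4.23761186e-01,  1.63059095e+00, -2.40627344e-05,
        1.08861632e+00, -1.89763900e-02]), 'joint_vel': array([-0.00033529, -0.00027702, -0.00140586, -0.00067866, -0.0002452 ,
       -0.00119766]), 'joint_torque': array([ 1.31458473e-03, -5.45609379e+01, -2.74325716e+01,  6.45842752e-02,
        1.88010838e-02, -2.84562321e-05]), 'tool_pos': array([ 0.16889242, -0.60123071,  0.22199035]), 'eef_rot': array([[ 9.62751649e-01,  2.70386997e-01, -3.67413196e-04],
       [ 2.70387246e-01, -9.62750736e-01,  1.32600079e-03],
       [ 4.80604704e-06, -1.37595329e-03, -9.99999053e-01]]), 'ft_force': array([0.2652778 , 0.06229201, 0.0799009 ]), 'moment': array([0.03678583, 0.04666185, 0.03948658]), 'width': 0.0878528267605234}
0.0187
```

View pics/scene0.png

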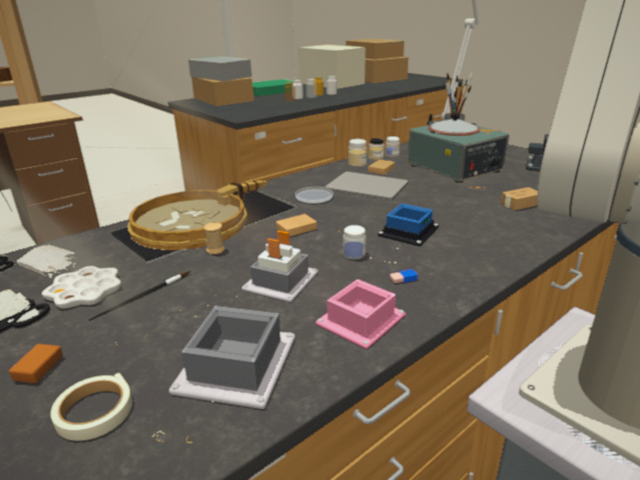

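View pics/top0.png

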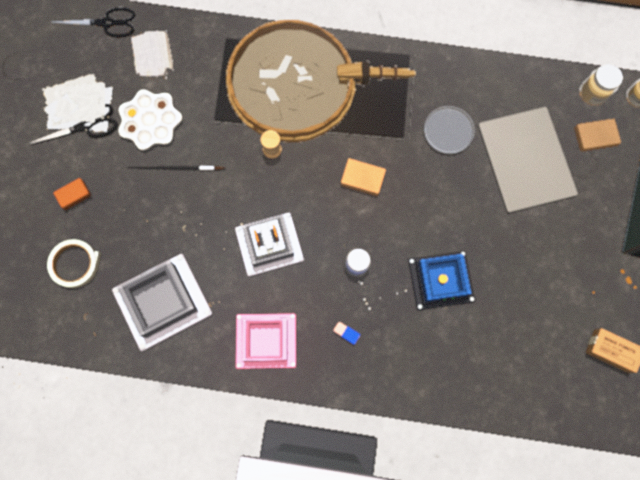

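The small grey dock at top pixel (268,240) holds the white cartridge with its orange tabs. It could be confused with the large grey dock at (161,300), which is empty and larger, or the pink one at (266,341), which is the wrong colour. The blue stand is at (443,279) with its brass plunger. I choose the small grey dock and check it in a crop.

```bash
cat > h.py <<'E'
from station import bot
import cv2,numpy as np
def cam(n):
    c=bot.camera_info(n);R=cv2.Rodrigues(np.array(c["rvec"],float))[0];t=np.array(c["tvec"],float).ravel();return np.array(c["mtx"]),R,t
def ray(n,uv,z):
    K,R,t=cam(n);C=-R.T@t;uv=np.atleast_2d(np.array(uv,float))
    d=np.c_[uv,np.ones(len(uv))]@np.linalg.inv(K).T@R
    return C+d*((z-C[2])/d[:,2])[:,None]
def cloud(n,D):
    K,R,t=cam(n);v,u=np.mgrid[:480,:640];P=np.stack([(u-K[0,2])/K[0,0]*D,(v-K[1,2])/K[1,1]*D,D],-1)
    return (P-t)@R
E
python3 - <<'E'
from h import *
p=np.load("pics/top0rgb.npy");s=np.load("pics/scene0rgb.npy")
a=cv2.resize(p[200:330,225:285],None,fx=4.6,fy=4.6,interpolation=cv2.INTER_CUBIC)
a=cv2.resize(p[205:285,228:312],(400,380),interpolation=cv2.INTER_CUBIC)
b=cv2.resize(s[220:305,235:325],(400,380),interpolation=cv2.INTER_CUBIC)
c=cv2.resize(p[245:315,403:483],(400,220*350//220),interpolation=cv2.INTER_CUBIC)
cv2.imwrite("pics/crop0.png",np.hstack([a,b])[:,:,::-1]);cv2.imwrite("pics/crop1.png",c[:,:,::-1])
for n,img in(("top",p),("scene",s)):
    X=cloud(n,np.load(f"pics/{n}0.npy"))
    hsv=cv2.cvtColor(img,cv2.COLOR_RGB2HSV)
    m=cv2.inRange(hsv,(5,130,100),(20,255,255))
    k,l,st,ce=cv2.connectedComponentsWithStats(m)
    for i in range(1,k):
        u,v=ce[i]
        if (n=="top" and 230<u<310 and 205<v<285) or (n=="scene" and 235<u<325 and 220<v<300):
            print(n,st[i],ce[i],np.nanpercentile(X[l==i],[5,50,95],axis=0).round(3).tolist(), ray(n,[ce[i]],.098).round(4))
    m=cv2.inRange(hsv,(100,150,60),(125,255,255))
    k,l,st,ce=cv2.connectedComponentsWithStats(m)
    for i in range(1,k):
        if st[i,4]>150: print(n,"blue",st[i],ce[i],np.nanpercentile(X[l==i],[2,50,90,98],axis=0).round(3).tolist())
E
```

```text
top [273 228   4  10  21] [274.61904762 232.57142857] [[0.554, 0.152, 0.062], [0.564, 0.158, 0.097], [0.573, 0.164, 0.101]] [[0.5608 0.1562 0.098 ]]
top [255 233   4  10  18] [256.94444444 237.5       ] [[0.54, 0.184, 0.089], [0.547, 0.188, 0.097], [0.554, 0.191, 0.1]] [[0.5466 0.1872 0.098 ]]
top blue [ 420  255   51   46 1716] [444.81876457 277.21328671] [[0.492, -0.22, 0.01], [0.538, -0.181, 0.04], [0.569, -0.142, 0.05], [0.578, -0.131, 0.052]]
top blue [342 327  18  17 175] [350.62857143 335.30857143] [[0.387, -0.028, 0.001], [0.4, -0.014, 0.012], [0.41, -0.003, 0.016], [0.415, 0.001, 0.019]]
scene [284 220   2   2   2] [284.5 220.5] [[0.742, 0.021, 0.018], [0.746, 0.022, 0.019], [0.75, 0.024, 0.019]] [[0.6021 0.1255 0.098 ]]
scene [301 220   2   2   2] [301.5 220.5] [[0.716, -0.006, 0.019], [0.718, -0.006, 0.019], [0.719, -0.006, 0.02]] [[0.5797 0.1011 0.098 ]]
scene [304 220   3   2   4] [305.   220.75] [[0.707, -0.013, 0.019], [0.71, -0.01, 0.02], [0.714, -0.008, 0.021]] [[0.5742 0.0968 0.098 ]]
scene [267 220  49  38 620] [286.71451613 236.08064516] [[0.543, -0.018, 0.003], [0.574, 0.154, 0.065], [0.729, 0.194, 0.096]] [[0.544  0.1639 0.098 ]]
scene [296 222   1   1   1] [296. 222.] [[0.719, 0.009, 0.02], [0.719, 0.009, 0.02], [0.719, 0.009, 0.02]] [[0.5814 0.1133 0.098 ]]
scene blue [387 204  45  30 932] [408.70815451 218.09656652] [[0.49, -0.217, 0.019], [0.535, -0.166, 0.038], [0.57, -0.132, 0.048], [0.577, -0.127, 0.049]]
scene blue [400 270  17  13 152] [409.07894737 275.23684211] [[0.387, -0.044, -0.0], [0.396, -0.013, 0.011], [0.409, -0.0, 0.013], [0.415, 0.001, 0.014]]
```

View pics/crop0.png

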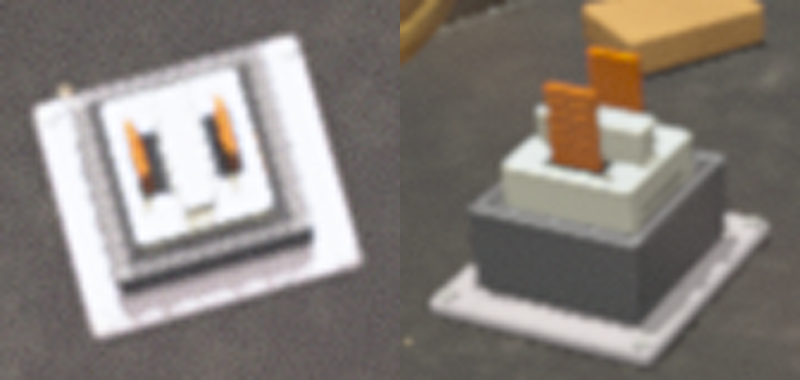

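View pics/crop1.png

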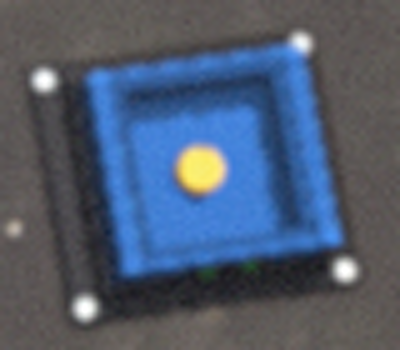

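Run:
```python
from h import *
p=np.load("pics/top0rgb.npy");s=np.load("pics/scene0rgb.npy")
hsv=cv2.cvtColor(p,cv2.COLOR_RGB2HSV)
XT=cloud("top",np.load("pics/top0.npy"))
# rectify on plane z: function
def rect(mask,z,name):
    cs,_=cv2.findContours(mask,cv2.RETR_EXTERNAL,cv2.CHAIN_APPROX_NONE)
    c=max(cs,key=cv2.contourArea); w=ray("top",c[:,0,:],z)[:,:2]
    r=cv2.minAreaRect((cv2.convexHull((w*1000).astype(np.float32))));print(name,z,r)
# grey foot: bright + everything inside hull
roi=np.zeros((480,640),np.uint8);roi[205:285,228:312]=255
m=cv2.inRange(hsv,(0,0,150),(180,60,255))&roi
print("foot z",np.percentile(XT[...,2][(m>0)],[5,25,50,75,95]))
rect(m,.004,"foot")
m2=((XT[...,2]>.052)&(XT[...,2]<.07)).astype(np.uint8)*255&m
rect(m2,.063,"cart top")
m3=((XT[...,2]>.037)).astype(np.uint8)*255&roi
rect(m3,.046,"dock rim")
print("rim z",[np.median(XT[...,2][(m3>0)&(m2==0)])])
# stand
roi=np.zeros((480,640),np.uint8);roi[245:315,403:483]=255
m=cv2.inRange(hsv,(0,0,150),(180,70,255))&roi
k,l,st,ce=cv2.connectedComponentsWithStats(m)
pts=[]
g=p.mean(2)
for i in range(1,k):
    q=l==i; v,u=np.nonzero(q);w=g[q]-100;c=(u@w/w.sum(),v@w/w.sum())
    print(st[i,4],c,XT[q][:,2].mean().round(4)); 
    if st[i,4]>5: pts.append(c)
S=ray("top",pts,.005);print(S.round(4),S.mean(0))
mb=cv2.inRange(hsv,(100,130,50),(125,255,255))&roi
rim=(XT[...,2]>.035)&(mb>0)
zz=XT[...,2][mb>0];h=np.histogram(zz,np.arange(-.0,.07,.002));print(list(zip(h[1].round(3),h[0])))
mbb=cv2.inRange(hsv,(15,100,120),(35,255,255))&roi
v,u=np.nonzero(mbb);print("plunger",u.mean(),v.mean(),np.median(XT[mbb>0],axis=0),ray("top",[[u.mean(),v.mean()]],.028),len(u))
```

```text
foot z [0.002503   0.00763027 0.04171077 0.06006518 0.07740148]
foot 0.004 ((560.3931274414062, 174.86318969726562), (110.23632049560547, 118.3790283203125), 24.90215492248535)
cart top 0.063 ((555.9865112304688, 172.4146270751953), (61.050594329833984, 55.653892517089844), 24.82792091369629)
dock rim 0.046 ((555.7171630859375, 172.27037048339844), (80.58430480957031, 83.79013061523438), 24.692832946777344)
rim z [np.float64(0.04696755933949652)]
12 (np.float64(462.7643312101911), np.float64(253.06950983107168)) 0.0068
17 (np.float64(411.3818521983161), np.float64(260.5584658559401)) 0.0801
20 (np.float64(444.03391709155403), np.float64(277.11416537353136)) 0.0184
4 (np.float64(405.4952380952381), np.float64(290.45850340136053)) 0.0014
16 (np.float64(471.53617917304746), np.float64(298.5296707503829)) 0.0085
16 (np.float64(419.53303047510883), np.float64(306.084043157297)) 0.0084
[[ 0.5972 -0.2136  0.005 ]
 [ 0.5666 -0.1136  0.005 ]
 [ 0.543  -0.1817  0.005 ]
 [ 0.5086 -0.2399  0.005 ]
 [ 0.4784 -0.1403  0.005 ]] [ 0.53877444 -0.17783243  0.005     ]
[(np.float64(-0.0), np.int64(0)),
[... 570 characters left out ...]
.034), np.int64(21)), (np.float64(0.036), np.int64(26)), (np.float64(0.038), np.int64(25)), (np.float64(0.04), np.int64(28)), (np.float64(0.042), np.int64(81)), (np.float64(0.044), np.int64(138)), (np.float64(0.046), np.int64(232)), (np.float64(0.048), np.int64(217)), (np.float64(0.05), np.int64(132)), (np.float64(0.052), np.int64(33)), (np.float64(0.054), np.int64(5)), (np.float64(0.056), np.int64(0)), (np.float64(0.058), np.int64(0)), (np.float64(0.06), np.int64(0)), (np.float64(0.062), np.int64(0)), (np.float64(0.064), np.int64(0)), (np.float64(0.066), np.int64(0))]
plunger 442.3888888888889 278.6111111111111 [ 0.5354114  -0.17532203  0.02423945] [[ 0.53507483 -0.17475059  0.028     ]] 54
```

Run:
```python
from h import *
for n in("top","scene"):
    p=np.load(f"pics/{n}0rgb.npy");X=cloud(n,np.load(f"pics/{n}0.npy"))
    hsv=cv2.cvtColor(p,cv2.COLOR_RGB2HSV)
    mb=cv2.inRange(hsv,(100,130,50),(125,255,255))
    near=(abs(X[...,0]-.537)<.08)&(abs(X[...,1]+.175)<.08)
    q=near&(mb>0)&(X[...,2]>.038)&(X[...,2]<.056)
    P=X[q];print(n,len(P),np.median(P[:,2]),cv2.minAreaRect((P[:,:2]*1000).astype(np.float32)))
    m=(q*255).astype(np.uint8);m=cv2.morphologyEx(m,cv2.MORPH_CLOSE,np.ones((3,3),np.uint8))
    cs,_=cv2.findContours(m,cv2.RETR_EXTERNAL,cv2.CHAIN_APPROX_NONE);c=max(cs,key=cv2.contourArea)
    for z in(.046,.049):
        w=ray(n,c[:,0,:],z)[:,:2];print(z,cv2.minAreaRect((w*1000).astype(np.float32)))
    # grey dock
    near=(abs(X[...,0]-.556)<.06)&(abs(X[...,1]-.172)<.06)
    q=near&(hsv[...,2]<150)&(hsv[...,1]<60)&(X[...,2]>.040)&(X[...,2]<.054)
    P=X[q];print("grey",len(P),np.median(P[:,2]),cv2.minAreaRect((P[:,:2]*1000).astype(np.float32)))
    q=near&(X[...,2]>.055)
    P=X[q];print("cart",len(P),cv2.minAreaRect((P[:,:2]*1000).astype(np.float32)))
    q=near&(X[...,2]>.085)&(hsv[...,1]>100);P=X[q];print("tabs",len(P),np.percentile(P[:,2],[50,95]),cv2.minAreaRect((P[:,:2]*1000).astype(np.float32)))
```

```text
top 891 0.04749482818906594 ((535.1824340820312, -176.69541931152344), (78.50080108642578, 84.99883270263672), 16.969905853271484)
0.046 ((535.2122192382812, -176.3034210205078), (79.22457885742188, 85.80828094482422), 16.92879867553711)
0.049 ((534.6182250976562, -175.7605743408203), (79.02377319335938, 85.59075927734375), 16.928823471069336)
grey 238 0.04451440001454805 ((554.6098022460938, 171.49398803710938), (74.15721130371094, 76.34749603271484), 24.82136344909668)
cart 899 ((556.8239135742188, 172.74697875976562), (61.28882598876953, 55.644798278808594), 24.843889236450195)
tabs 44 [0.09759085 0.10058241] ((554.3759155273438, 171.78585815429688), (20.035415649414062, 39.24700927734375), 24.870393753051758)
scene 494 0.04539259676391484 ((535.8634033203125, -175.12034606933594), (80.82179260253906, 88.62129211425781), 16.51853370666504)
0.046 ((533.2464599609375, -170.11497497558594), (84.55349731445312, 105.14601135253906), 17.812454223632812)
0.049 ((528.919921875, -164.65098571777344), (83.9719009399414, 104.42269897460938), 17.81245994567871)
grey 411 0.04457472028224892 ((557.8828125, 175.110107421875), (79.20481872558594, 84.6760482788086), 25.848661422729492)
cart 819 ((557.5953369140625, 175.40802001953125), (60.77947235107422, 57.607322692871094), 24.589088439941406)
tabs 156 [0.0921156  0.09749218] ((558.4786376953125, 174.69252014160156), (25.323974609375, 42.357547760009766), 24.851551055908203)
```

The crops confirm the cartridge, with two tabs straddling its rib, and the stand, with its plunger and four white foot screws. Measurements:

| Item | Position (x, y) | Yaw | Checks against given sizes |
|---|---|---|---|
| Cartridge | (0.556, 0.173) | 24.8° | Block measures 61x56, tab tops at 0.098 |
| Stand | (0.535, -0.176) | 16.9° | Rim 79x85, rim about 0.048 high |

Next I work out the first move.

```bash
cat >> h.py <<'E'
def go(x,y,z,yaw):
    o=bot.get_obs();R=o["eef_rot"];d=R.T@(np.array([x,y,z])-o["tool_pos"])
    cur=np.degrees(np.arctan2(R[1,0],R[0,0]))
    print("t",o["time"],"pos",o["tool_pos"].round(4),"yaw",cur.round(2),"F",o["ft_force"].round(2),"M",o["moment"].round(2),"w",round(o["width"],4),"zaxis",R[:,2].round(4))
    print("shift",d.round(4),"turn",round(-((yaw-cur+180)%360-180),2))
E
python3 -c "
from h import *
go(.556,.173,.16,24.8)"
```

```text
t 0.1 pos [ 0.1689 -0.6012  0.222 ] yaw 15.69 F [0.27 0.06 0.08] M [0.04 0.05 0.04] w 0.0879 zaxis [-4.0e-04  1.3e-03 -1.0e+00]
shift [ 0.582  -0.6406  0.0629] turn -9.11
```

```bash
python3 -m creep '[[0.02,-0.022,0,0],[0.05,-0.055,0,-1],[0.08,-0.088,0,-2],[0.11,-0.121,0,-3],[0.14,-0.154,0.01,-4],[0.17,-0.187,0.01,-5],[0.2,-0.22,0.02,-6],[0.23,-0.253,0.02,-7],[0.26,-0.286,0.02,-8],[0.29,-0.319,0.02,-9],[0.32,-0.352,0.02,-9.1],[0.35,-0.385,0.02,-9.1],[0.38,-0.418,0.02,-9.1],[0.41,-0.451,0.02,-9.1],[0.44,-0.484,0.03,-9.1],[0.47,-0.517,0.03,-9.1],[0.5,-0.55,0.04,-9.1],[0.53,-0.583,0.04,-9.1],[0.556,-0.612,0.04,-9.1],[0.574,-0.632,0.04,-9.1]]' 0.07 18; python3 -c "
from h import *
go(.556,.173,.12,24.8)"
```

```text
time: 1.77
tool_pos: [0.5354, 0.133, 0.183]
eef_rot: [[0.908, 0.42, -0.001], [0.42, -0.908, -0.0], [-0.001, -0.0, -1.0]]
ft_force: [0.7, -1.1, -0.5]
width: 0.0695
t 1.7667 pos [0.5354 0.133  0.183 ] yaw 24.81 F [ 0.74 -1.07 -0.53] M [-0.01 -0.04  0.03] w 0.0695 zaxis [-1.e-03 -3.e-04 -1.e+00]
shift [ 0.0356 -0.0277  0.063 ] turn 0.01
```

```bash
python3 -m creep '[[0,0,0,0],[0,0,0,0],[0,0,0,0],[0,0,0,0],[0,0,0,0]]' ; python3 -c "
from h import *
go(.556,.173,.12,24.8)"
```

```text
time: 2.18
tool_pos: [0.5347, 0.1296, 0.1836]
eef_rot: [[0.909, 0.418, -0.001], [0.418, -0.909, -0.0], [-0.001, -0.0, -1.0]]
ft_force: [0.5, -0.8, 0.0]
width: 0.0701
t 2.1833 pos [0.5347 0.1296 0.1836] yaw 24.7 F [ 0.47 -0.8   0.04] M [-0.04 -0.03 -0.02] w 0.0701 zaxis [-6.e-04 -2.e-04 -1.e+00]
shift [ 0.0375 -0.0305  0.0636] turn -0.1
```

```bash
python3 -m creep '[[0.012,-0.01,0.01,0],[0.026,-0.021,0.03,0],[0.0375,-0.0305,0.05,-0.1],[0.0375,-0.0305,0.0636,-0.1],[0.0375,-0.0305,0.0636,-0.1],[0.0375,-0.0305,0.0636,-0.1],[0.0375,-0.0305,0.0636,-0.1],[0.0375,-0.0305,0.0636,-0.1]]'
python3 - <<'E'
from h import *
go(.556,.173,.067,24.8)
for n,(a,b,c,d) in(("scene",(170,310,215,375)),("top",(180,300,210,340))):
    p,_=bot.capture(n);cv2.imwrite(f"pics/{n}1.png",cv2.resize(p[a:b,c:d],None,fx=4,fy=4,interpolation=cv2.INTER_CUBIC)[:,:,::-1])
E
```

```text
time: 2.85
tool_pos: [0.5572, 0.1737, 0.1213]
eef_rot: [[0.908, 0.42, 0.002], [0.42, -0.908, 0.0], [0.002, 0.0, -1.0]]
ft_force: [-0.5, 0.7, 0.4]
width: 0.07
t 2.85 pos [0.5572 0.1737 0.1213] yaw 24.83 F [-0.45  0.69  0.38] M [-0.03  0.02 -0.03] w 0.07 zaxis [ 1.8e-03  5.0e-04 -1.0e+00]
shift [-0.0015  0.0001  0.0543] turn 0.03
```

View pics/scene1.png

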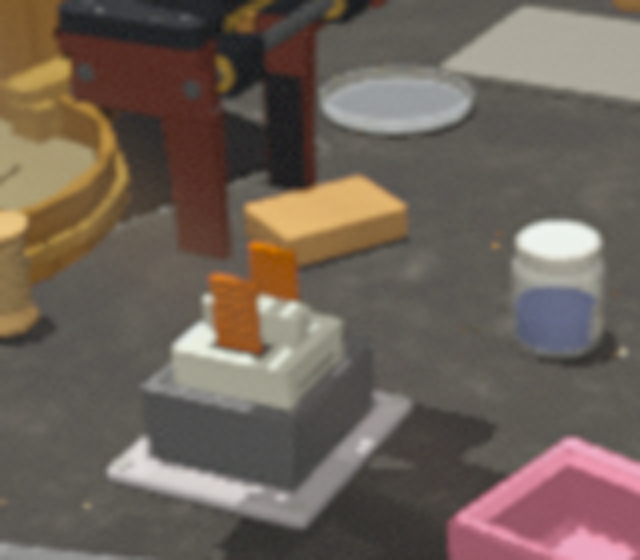

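View pics/top1.png

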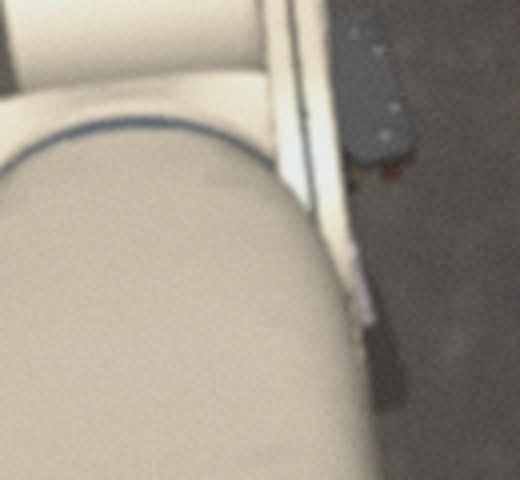

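The scene view shows the two fingers straddling the tabs, at crop (205,250) and (290,185) with the tabs at (237,300) and (273,270). The top view is hidden by the arm. I go down next.

```bash
python3 -m creep '[[-0.001,0,0.01,0],[-0.001,0,0.022,0],[-0.001,0,0.034,0],[-0.001,0,0.044,0],[-0.001,0,0.05,0],[-0.001,0,0.053,0],[-0.001,0,0.053,0],[-0.001,0,0.053,0],[-0.001,0,0.053,0],[-0.001,0,0.053,0]]'
python3 - <<'E'
from h import *
go(.556,.173,.067,24.8)
for n,(a,b,c,d) in(("scene",(190,300,215,335)),):
    p,_=bot.capture(n);cv2.imwrite(f"pics/{n}2.png",cv2.resize(p[a:b,c:d],None,fx=5,fy=5,interpolation=cv2.INTER_CUBIC)[:,:,::-1])
E
```

```text
time: 3.78
tool_pos: [0.5561, 0.174, 0.0675]
eef_rot: [[0.907, 0.421, 0.001], [0.421, -0.907, 0.0], [0.001, 0.0, -1.0]]
ft_force: [-0.5, 0.6, 0.3]
width: 0.0703
t 3.7833 pos [0.5561 0.174  0.0675] yaw 24.89 F [-0.47  0.64  0.25] M [-0.01 -0.03  0.01] w 0.0703 zaxis [ 9.e-04  3.e-04 -1.e+00]
shift [-0.0005  0.0008  0.0005] turn 0.09
```

View pics/scene2.png

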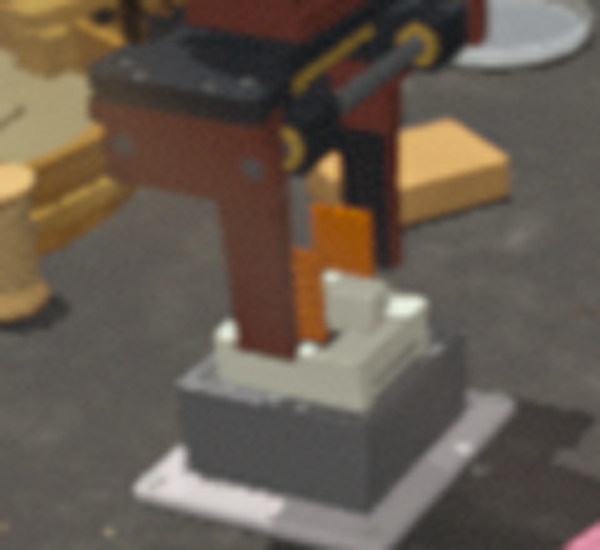

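The fingers stand on either side of the tabs, just above the shoulders (crop (265,350)). I close to a light touch first to check centring.

```bash
python3 -m creep '[[0,0,0,0],[0,0,0,0],[0,0,0,0],[0,0,0,0],[0,0,0,0],[0,0,0,0]]' 0.037 10; python3 -c "
from h import *
go(.556,.173,.067,24.8)"
```

```text
time: 4.33
tool_pos: [0.556, 0.1736, 0.0672]
eef_rot: [[0.907, 0.421, 0.001], [0.421, -0.907, -0.0], [0.0, 0.0, -1.0]]
ft_force: [1.1, -2.4, 0.0]
width: 0.0376
t 4.3333 pos [0.556  0.1736 0.0672] yaw 24.89 F [ 1.06 -2.44  0.03] M [-0.28 -0.18 -0.02] w 0.0376 zaxis [ 6.e-04 -2.e-04 -1.e+00]
shift [-0.0002  0.0005  0.0002] turn 0.09
```

```bash
python3 -m creep '[[0,0.0005,0,0],[0,0.001,0,0],[0,0.001,0,0],[0,0.001,0,0],[0,0.001,0,0]]' ; python3 -c "
from h import *
go(.556,.173,.067,24.8)"
```

```text
time: 4.75
tool_pos: [0.5561, 0.173, 0.067]
eef_rot: [[0.907, 0.421, 0.0], [0.421, -0.907, 0.0], [0.0, -0.0, -1.0]]
ft_force: [1.4, -0.4, 0.2]
width: 0.0368
t 4.75 pos [0.5561 0.173  0.067 ] yaw 24.89 F [ 1.45 -0.37  0.25] M [-0.19 -0.16  0.06] w 0.0368 zaxis [ 1.e-04  1.e-04 -1.e+00]
shift [-0.0001 -0.0001 -0.    ] turn 0.09
```

Side force is nearly gone. Now I squeeze to the stop at 16 N.

```bash
python3 -m creep '[[0,0,0,0],[0,0,0,0],[0,0,0,0],[0,0,0,0],[0,0,0,0],[0,0,0,0]]' 0.024 16; python3 -c "
from h import *
go(.556,.173,.067,24.8)"
```

```text
time: 5.25
tool_pos: [0.5563, 0.1725, 0.067]
eef_rot: [[0.907, 0.421, 0.0], [0.421, -0.907, -0.001], [0.0, 0.001, -1.0]]
ft_force: [3.5, -4.6, -1.2]
width: 0.0277
t 5.25 pos [0.5563 0.1725 0.067 ] yaw 24.9 F [ 3.48 -4.56 -1.16] M [-0.98 -0.52  0.03] w 0.0277 zaxis [ 4.e-04 -6.e-04 -1.e+00]
shift [-0.0001 -0.0006  0.    ] turn 0.1
```

```bash
python3 -m creep '[[0,0.0005,0,0],[0,0.001,0,0],[0,0.001,0,0],[0,0.001,0,0],[0,0.001,0,0]]' ; python3 -c "
from h import *
go(.556,.173,.067,24.8)"
```

```text
time: 5.67
tool_pos: [0.5563, 0.1722, 0.0669]
eef_rot: [[0.907, 0.421, -0.0], [0.421, -0.907, 0.0], [-0.0, -0.0, -1.0]]
ft_force: [1.3, 0.4, -1.6]
width: 0.0278
t 5.6667 pos [0.5563 0.1722 0.0669] yaw 24.89 F [ 1.33  0.4  -1.64] M [ 0.02 -0.13  0.02] w 0.0278 zaxis [-4.e-04  2.e-04 -1.e+00]
shift [ 0.0001 -0.0008 -0.0001] turn 0.09
```

Centred, with both tabs at their stops (width 27.8 mm). I lift slowly while watching the force.

```bash
python3 -m creep '[[0,0,-0.001,0],[0,0,-0.002,0],[0,0,-0.004,0],[0,0,-0.006,0],[0,0,-0.008,0],[0,0,-0.008,0],[0,0,-0.008,0]]' ; python3 -c "
from h import *
go(.556,.173,.067,24.8)"
```

```text
time: 6.25
tool_pos: [0.5566, 0.1721, 0.0752]
eef_rot: [[0.907, 0.421, 0.0], [0.421, -0.907, 0.0], [0.0, 0.0, -1.0]]
ft_force: [0.1, -0.3, -2.9]
width: 0.0278
t 6.25 pos [0.5566 0.1721 0.0752] yaw 24.88 F [ 0.05 -0.32 -2.89] M [-0.02  0.03 -0.02] w 0.0278 zaxis [ 3.e-04  1.e-04 -1.e+00]
shift [-0.0002 -0.0011  0.0082] turn 0.08
```

```bash
python3 -m creep '[[0,0,-0.004,0],[0,0,-0.01,0],[0,0,-0.018,0],[0,0,-0.028,0],[0,0,-0.04,0],[0,0,-0.055,0],[0,0,-0.07,0],[0,0,-0.085,0],[0,0,-0.095,0],[0,0,-0.1,0],[0,0,-0.1,0],[0,0,-0.1,0],[0,0,-0.1,0],[0,0,-0.1,0]]'
python3 - <<'E'
from h import *
go(.5355,-.1765,.175,16.9)
for n,(a,b,c,d) in(("scene",(170,300,215,335)),):
    p,_=bot.capture(n);cv2.imwrite(f"pics/{n}3.png",cv2.resize(p[a:b,c:d],None,fx=4.5,fy=4.5,interpolation=cv2.INTER_CUBIC)[:,:,::-1])
E
```

```text
time: 7.42
tool_pos: [0.5559, 0.1719, 0.1741]
eef_rot: [[0.907, 0.421, -0.002], [0.421, -0.907, -0.0], [-0.002, -0.0, -1.0]]
ft_force: [0.7, 0.2, -2.6]
width: 0.0275
t 7.4167 pos [0.5559 0.1719 0.1741] yaw 24.89 F [ 0.68  0.23 -2.59] M [ 0.09  0.   -0.01] w 0.0275 zaxis [-1.7e-03 -4.0e-04 -1.0e+00]
shift [-0.1651  0.3074 -0.0007] turn 7.99
```

View pics/scene3.png

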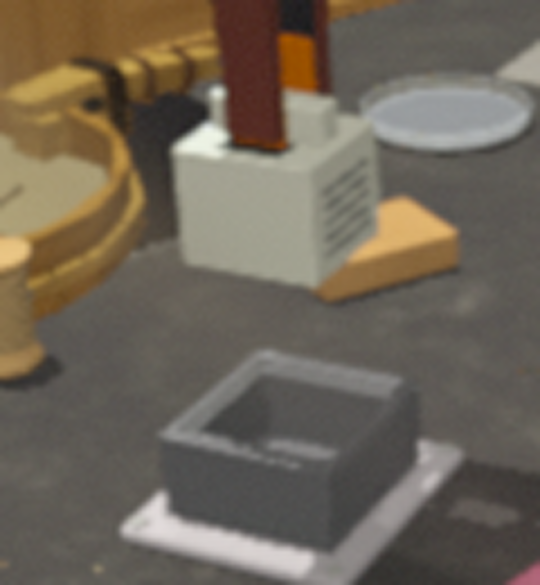

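The cartridge hangs upright, clear of the empty grey dock (crop (275,210) over (290,450)). I carry it over to the stand.

```bash
python3 -m creep '[[-0.005,0.009,0,0],[-0.013,0.024,0,1],[-0.023,0.043,0,2],[-0.034,0.064,0,3],[-0.046,0.086,0,4],[-0.059,0.11,0,5],[-0.072,0.134,0,6],[-0.085,0.158,0,7],[-0.098,0.182,0,8],[-0.11,0.205,0,8],[-0.122,0.227,0,8],[-0.133,0.248,0,8],[-0.143,0.266,0,8],[-0.152,0.283,0,8],[-0.159,0.296,0,8],[-0.1635,0.304,0,8],[-0.1651,0.3074,0,8],[-0.1651,0.3074,0,8],[-0.1651,0.3074,0,8],[-0.1651,0.3074,0,8]]'
python3 - <<'E'
from h import *
go(.5352,-.1765,.12,16.9)
for n,(a,b,c,d) in(("scene",(130,260,330,480)),("top",(220,340,380,510))):
    p,_=bot.capture(n);cv2.imwrite(f"pics/{n}4.png",cv2.resize(p[a:b,c:d],None,fx=4.5,fy=4.5,interpolation=cv2.INTER_CUBIC)[:,:,::-1])
E
```

```text
time: 9.13
tool_pos: [0.536, -0.1756, 0.1749]
eef_rot: [[0.957, 0.291, -0.0], [0.291, -0.957, 0.0], [-0.0, -0.0, -1.0]]
ft_force: [0.3, 0.2, -2.0]
width: 0.0275
t 9.1333 pos [ 0.536  -0.1756  0.1749] yaw 16.92 F [ 0.33  0.17 -1.98] M [ 0.04  0.01 -0.  ] w 0.0275 zaxis [-3.e-04  3.e-04 -1.e+00]
shift [-0.001   0.0006  0.0549] turn 0.02
```

View pics/scene4.png

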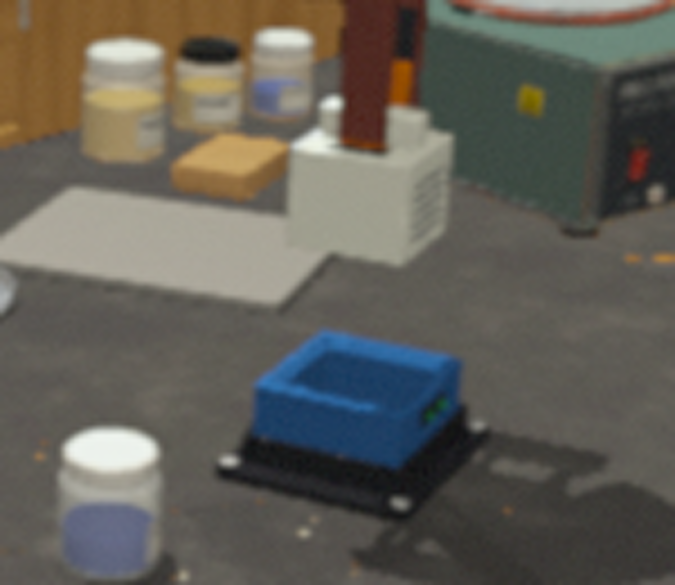

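View pics/top4.png

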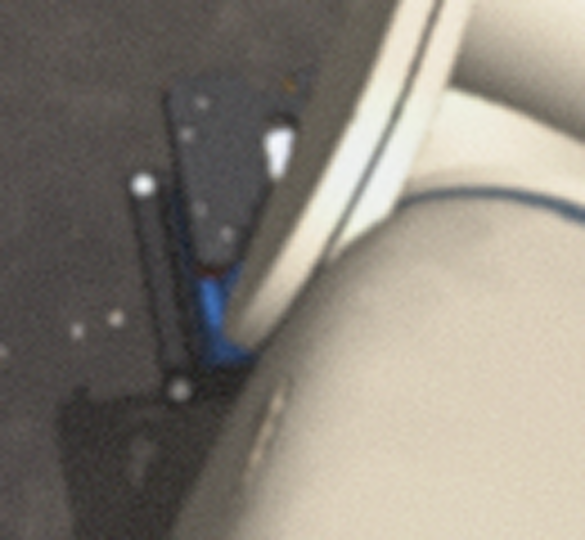

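The cartridge is over the stand with yaw matched, in crop (370,200) above (355,400). I go down to just above the rim, including the x/y correction.

```bash
python3 -m creep '[[-0.0005,0.0003,0.006,0],[-0.001,0.0006,0.016,0],[-0.001,0.0006,0.03,0],[-0.001,0.0006,0.044,0],[-0.001,0.0006,0.056,0],[-0.001,0.0006,0.064,0],[-0.001,0.0006,0.067,0],[-0.001,0.0006,0.068,0],[-0.001,0.0006,0.068,0],[-0.001,0.0006,0.068,0],[-0.001,0.0006,0.068,0]]'
python3 - <<'E'
from h import *
go(.5352,-.1765,.098,16.9)
for n,(a,b,c,d) in(("scene",(150,250,360,460)),):
    p,D=bot.capture(n);cv2.imwrite(f"pics/{n}5.png",cv2.resize(p[a:b,c:d],None,fx=6,fy=6,interpolation=cv2.INTER_CUBIC)[:,:,::-1])
X=cloud("scene",D);hsv=cv2.cvtColor(p,cv2.COLOR_RGB2HSV)
near=(abs(X[...,0]-.537)<.06)&(abs(X[...,1]+.175)<.06)
q=near&(hsv[...,1]<50)&(hsv[...,2]>130)&(X[...,2]>.09);P=X[q]
print(len(P),np.percentile(P,[1,50,99],axis=0),cv2.minAreaRect((P[:,:2]*1000).astype(np.float32)))
h=np.histogram(P[:,2],np.arange(.08,.13,.002));print(h[0],h[1].round(3))
E
```

```text
time: 10.15
tool_pos: [0.5358, -0.1774, 0.1077]
eef_rot: [[0.957, 0.29, 0.001], [0.29, -0.957, -0.0], [0.001, 0.001, -1.0]]
ft_force: [-0.2, 1.2, -2.8]
width: 0.0277
t 10.15 pos [ 0.5358 -0.1774  0.1077] yaw 16.89 F [-0.15  1.23 -2.85] M [-0.03  0.01  0.01] w 0.0277 zaxis [ 1.2e-03 -4.0e-04 -1.0e+00]
shift [-0.0003 -0.001   0.0097] turn -0.01
2284 [[ 0.4841713  -0.20961081  0.09142591]
 [ 0.50518658 -0.1598038   0.35948586]
 [ 0.56512204 -0.12190498  0.45862885]] ((536.5155029296875, -167.36053466796875), (106.82131958007812, 86.88749694824219), 70.34651184082031)
[ 0  0  0  0  0 33 26 32 24 32 75 51 10  8 12  9 12 12 18 11  0  0  1  1] [0.08  0.082 0.084 0.086 0.088 0.09  0.092 0.094 0.096 0.098 0.1   0.102
 0.104 0.106 0.108 0.11  0.112 0.114 0.116 0.118 0.12  0.122 0.124 0.126
 0.128]
```

View pics/scene5.png

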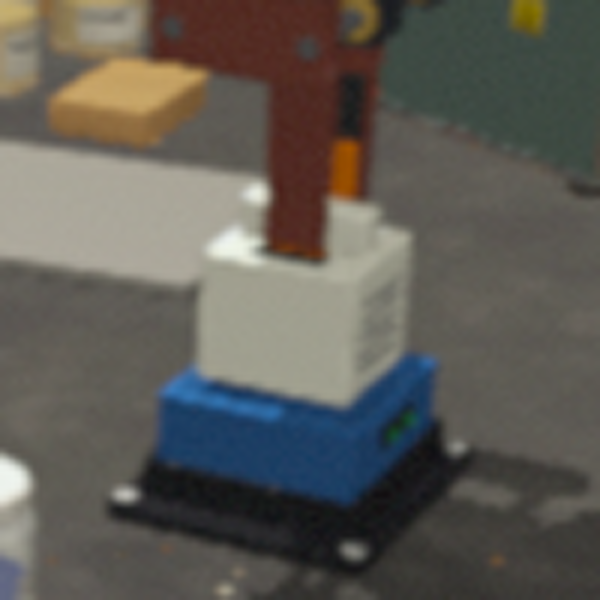

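Run:
```python
from h import *
go(.5352,-.1765,.098,16.9)
p,D=bot.capture("scene")
X=cloud("scene",D);hsv=cv2.cvtColor(p,cv2.COLOR_RGB2HSV)
near=(abs(X[...,0]-.537)<.07)&(abs(X[...,1]+.175)<.07)
for lo,hi,nm in((.098,.108,"top"),(.06,.108,"block")):
    q=near&(hsv[...,1]<60)&(hsv[...,2]>110)&(X[...,2]>lo)&(X[...,2]<hi);P=X[q]
    m=cv2.morphologyEx((q*255).astype(np.uint8),cv2.MORPH_OPEN,np.ones((2,2),np.uint8))>0;P=X[m]
    print(nm,len(P),cv2.minAreaRect((P[:,:2]*1000).astype(np.float32)))
q=near&cv2.inRange(hsv,(100,130,50),(125,255,255)).astype(bool)&(X[...,2]>.038)&(X[...,2]<.056)
P=X[q];print("rim",len(P),cv2.minAreaRect((P[:,:2]*1000).astype(np.float32)))
```

```text
t 10.2 pos [ 0.5358 -0.1773  0.1077] yaw 16.89 F [-0.53 -1.1  -1.96] M [ 0.    0.   -0.04] w 0.0278 zaxis [ 1.2e-03 -4.0e-04 -1.0e+00]
shift [-0.0003 -0.001   0.0097] turn -0.01
top 177 ((585.1864013671875, -291.48028564453125), (62.15470886230469, 320.42852783203125), 22.80072021484375)
block 722 ((319.1732482910156, 119.76202392578125), (73.9584732055664, 1304.0516357421875), 36.19053649902344)
rim 295 ((535.167236328125, -172.7246551513672), (81.07315063476562, 83.54188537597656), 17.577682495117188)
```

```bash
python3 -m creep '[[-0.0003,-0.0009,0.002,0],[-0.0003,-0.0009,0.004,0],[-0.0003,-0.0009,0.006,0],[-0.0003,-0.0009,0.008,0],[-0.0003,-0.0009,0.009,0],[-0.0003,-0.0009,0.01,0],[-0.0003,-0.0009,0.01,0],[-0.0003,-0.0009,0.01,0]]' ; python3 -c "
from h import *
go(.5352,-.1765,.09,16.9)"
```

```text
time: 10.92
tool_pos: [0.5356, -0.1771, 0.0973]
eef_rot: [[0.957, 0.291, 0.002], [0.291, -0.957, -0.001], [0.001, 0.002, -1.0]]
ft_force: [2.5, -5.1, -1.0]
width: 0.0277
t 10.9167 pos [ 0.5356 -0.1771  0.0973] yaw 16.89 F [ 2.52 -5.09 -0.99] M [-0.98 -0.45 -0.04] w 0.0277 zaxis [ 0.0019 -0.0012 -1.    ]
shift [-0.0002 -0.0007  0.0073] turn -0.01
```

```bash
python3 -m creep '[[0,0.0005,0,0],[0,0.001,0,0],[0,0.0015,0,0],[0,0.0015,0,0],[0,0.0015,0,0],[0,0.0015,0,0]]' ; python3 -c "
from h import *
go(.5352,-.1765,.09,16.9)"
```

```text
time: 11.42
tool_pos: [0.5349, -0.1776, 0.0968]
eef_rot: [[0.957, 0.291, -0.001], [0.291, -0.957, 0.0], [-0.001, -0.001, -1.0]]
ft_force: [1.9, -1.3, -3.4]
width: 0.0279
t 11.4167 pos [ 0.5349 -0.1776  0.0968] yaw 16.89 F [ 1.94 -1.29 -3.37] M [-0.32 -0.36 -0.04] w 0.0279 zaxis [-7.e-04  3.e-04 -1.e+00]
shift [ 0.0006 -0.001   0.0068] turn -0.01
```

```bash
python3 -m creep '[[0.0004,0.0005,0,0],[0.0004,0.0007,0.001,0],[0.0004,0.0007,0.002,0],[0.0004,0.0007,0.003,0],[0.0004,0.0007,0.004,0],[0.0004,0.0007,0.005,0],[0.0004,0.0007,0.005,0],[0.0004,0.0007,0.005,0]]' ; python3 -c "
from h import *
go(.5352,-.1765,.09,16.9)"
```

```text
time: 12.08
tool_pos: [0.5357, -0.1783, 0.0919]
eef_rot: [[0.957, 0.29, -0.0], [0.29, -0.957, 0.0], [-0.0, -0.0, -1.0]]
ft_force: [0.1, -0.3, -2.0]
width: 0.0282
t 12.0833 pos [ 0.5357 -0.1783  0.0919] yaw 16.89 F [ 0.11 -0.29 -1.99] M [0.03 0.02 0.01] w 0.0282 zaxis [-3.e-04  1.e-04 -1.e+00]
shift [ 0.0001 -0.0019  0.0019] turn -0.01
```

```bash
python3 -m creep '[[0,0,0.002,0],[0,0,0.004,0],[0,0,0.006,0],[0,0,0.008,0],[0,0,0.01,0],[0,0,0.011,0],[0,0,0.012,0],[0,0,0.012,0]]' ; python3 -c "
from h import *
go(.5352,-.1765,.07,16.9)"
```

```text
time: 12.75
tool_pos: [0.5357, -0.1784, 0.0798]
eef_rot: [[0.957, 0.29, -0.0], [0.29, -0.957, 0.0], [-0.0, -0.0, -1.0]]
ft_force: [-0.0, -0.3, -3.3]
width: 0.0279
t 12.75 pos [ 0.5357 -0.1784  0.0798] yaw 16.89 F [-0.   -0.3  -3.34] M [ 0.01 -0.04 -0.04] w 0.0279 zaxis [-3.e-04  1.e-04 -1.e+00]
shift [ 0.0001 -0.0019  0.0098] turn -0.01
```

```bash
python3 -m creep '[[0,0,0.001,0],[0,0,0.002,0],[0,0,0.003,0],[0,0,0.004,0],[0,0,0.005,0],[0,0,0.005,0],[0,0,0.005,0]]' ; python3 -c "
from h import *
go(.5352,-.1765,.07,16.9)"
```

```text
time: 13.33
tool_pos: [0.5359, -0.1784, 0.0752]
eef_rot: [[0.957, 0.29, 0.0], [0.29, -0.957, -0.0], [0.0, 0.0, -1.0]]
ft_force: [-0.6, 0.3, 2.6]
width: 0.0278
t 13.3333 pos [ 0.5359 -0.1784  0.0752] yaw 16.88 F [-0.63  0.31  2.57] M [ 0.07  0.16 -0.01] w 0.0278 zaxis [ 3.e-04 -1.e-04 -1.e+00]
shift [-0.0002 -0.0021  0.0052] turn -0.02
```

Plunger contact. I continue in small steps.

```bash
python3 -m creep '[[0,0,0.001,0],[0,0,0.002,0],[0,0,0.003,0],[0,0,0.003,0],[0,0,0.003,0]]' ; python3 -c "
from h import *
go(.5352,-.1765,.07,16.9)"
python3 -m creep '[[0,0,0.0005,0],[0,0,0.001,0],[0,0,0.0015,0],[0,0,0.0015,0],[0,0,0.0015,0]]' ; python3 -c "
from h import *
go(.5352,-.1765,.07,16.9)"
```

```text
time: 13.75
tool_pos: [0.5359, -0.1784, 0.0721]
eef_rot: [[0.957, 0.291, 0.0], [0.291, -0.957, -0.0], [0.0, 0.0, -1.0]]
ft_force: [-0.9, -0.3, 3.4]
width: 0.0278
t 13.75 pos [ 0.5359 -0.1784  0.0721] yaw 16.89 F [-0.91 -0.28  3.43] M [ 0.11  0.13 -0.02] w 0.0278 zaxis [ 2.e-04 -1.e-04 -1.e+00]
shift [-0.0001 -0.0021  0.0021] turn -0.01
time: 14.17
tool_pos: [0.5359, -0.1784, 0.0706]
eef_rot: [[0.957, 0.29, 0.0], [0.29, -0.957, -0.0], [0.0, 0.0, -1.0]]
ft_force: [-0.8, -0.3, 4.0]
width: 0.0274
t 14.1667 pos [ 0.5359 -0.1784  0.0706] yaw 16.89 F [-0.8  -0.27  4.03] M [ 0.02  0.1  -0.05] w 0.0274 zaxis [ 2.e-04 -1.e-04 -1.e+00]
shift [-0.0001 -0.0021  0.0006] turn -0.01
```

```bash
for i in 1 2; do python3 -m creep '[[0,0,0.0005,0],[0,0,0.001,0],[0,0,0.001,0],[0,0,0.001,0]]' | egrep 'tool_pos|force|width' ; done
```

```text
tool_pos: [0.5359, -0.1784, 0.0696]
ft_force: [1.0, 0.8, 4.8]
width: 0.0274
tool_pos: [0.5359, -0.1784, 0.0693]
ft_force: [-2.8, 1.0, 12.9]
width: 0.0279
```

Floor reached: the force climbed steeply to 13 N at z 0.0693, about 10 mm below first plunger touch. Now I let the tabs out gradually while holding it down.

```bash
python3 -m creep '[[0,0,0,0],[0,0,0,0],[0,0,0,0],[0,0,0,0]]' 0.033| egrep 'tool_pos|force|width';  python3 -m creep '[[0,0,0,0],[0,0,0,0],[0,0,0,0],[0,0,0,0]]' 0.038| egrep 'tool_pos|force|width'
python3 - <<'E'
from h import *
p,_=bot.capture("scene");cv2.imwrite("pics/scene6.png",cv2.resize(p[150:250,360:460],None,fx=6,fy=6,interpolation=cv2.INTER_CUBIC)[:,:,::-1])
E
```

```text
tool_pos: [0.536, -0.1786, 0.0692]
ft_force: [-2.1, -0.4, 10.7]
width: 0.033
tool_pos: [0.536, -0.1785, 0.0689]
ft_force: [-0.6, -0.8, 7.1]
width: 0.0382
```

View pics/scene6.png

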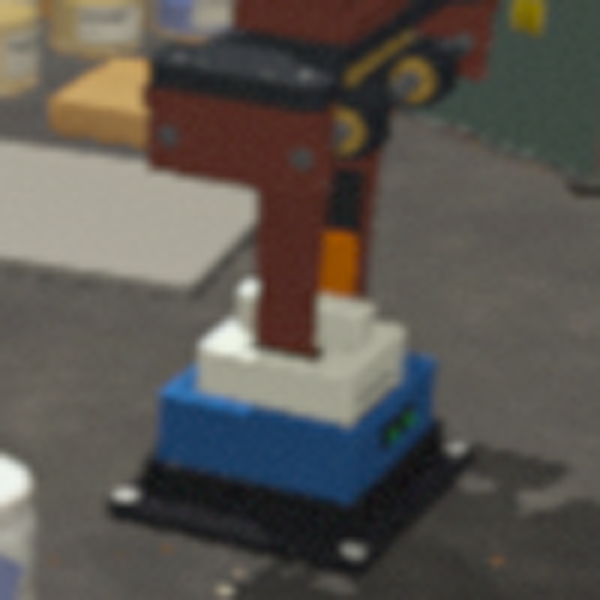

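The cartridge sits deep in the stand, with the tabs following the fingers out to 38 mm. I open fully and check before lifting.

```bash
python3 -m creep '[[0,0,0,0],[0,0,0,0],[0,0,0,0],[0,0,0,0],[0,0,0,0],[0,0,0,0]]' 0.065| egrep 'tool_pos|force|width'
python3 - <<'E'
from h import *
p,D=bot.capture("scene");cv2.imwrite("pics/scene7.png",cv2.resize(p[150:250,360:460],None,fx=6,fy=6,interpolation=cv2.INTER_CUBIC)[:,:,::-1])
E
```

```text
tool_pos: [0.5356, -0.1783, 0.0683]
ft_force: [0.6, 0.7, -1.0]
width: 0.0651
```

View pics/scene7.png

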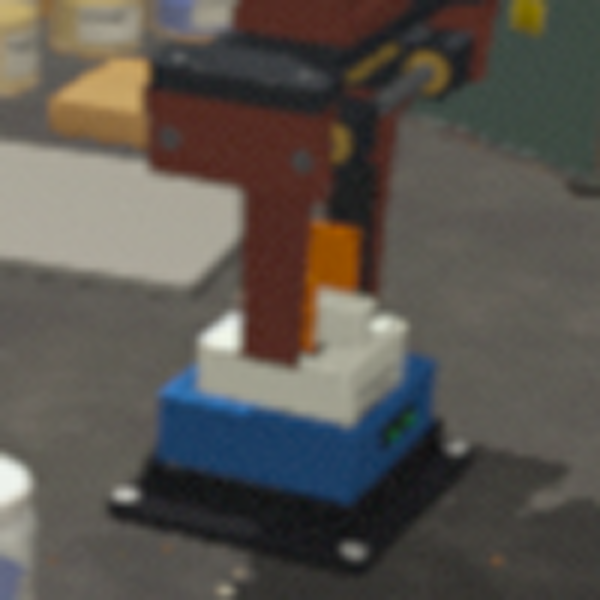

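The fingers are clear, no force is left and the cartridge stays down. I withdraw upwards and swing aside to check with the top camera.

```bash
python3 -m creep '[[0,0,-0.005,0],[0,0,-0.015,0],[0,0,-0.03,0],[0,0,-0.05,0],[0,0,-0.07,0],[0,0,-0.09,0],[0,0,-0.11,0],[0,0,-0.12,0],[-0.02,0.01,-0.12,0],[-0.04,0.03,-0.12,0],[-0.07,0.05,-0.12,0],[-0.1,0.08,-0.12,0],[-0.12,0.11,-0.12,0],[-0.14,0.14,-0.12,0],[-0.16,0.17,-0.12,0],[-0.17,0.19,-0.12,0],[-0.18,0.2,-0.12,0],[-0.18,0.2,-0.12,0],[-0.18,0.2,-0.12,0]]' 0.07
python3 - <<'E'
from h import *
out=[]
for n in("scene","top"):
    p,D=bot.capture(n);cv2.imwrite(f"pics/{n}8.png",p[:,:,::-1])
    a,b,c,d=(180,260,365,455) if n=="scene" else (240,320,400,490)
    out.append(cv2.resize(p[a:b,c:d],(400,356),interpolation=cv2.INTER_CUBIC))
    X=cloud(n,D);hsv=cv2.cvtColor(p,cv2.COLOR_RGB2HSV)
    near=(abs(X[...,0]-.535)<.06)&(abs(X[...,1]+.177)<.06)
    q=near&(hsv[...,1]>100)&(hsv[...,0]<22)&(X[...,2]>.085);P=X[q];print(n,"tabs",len(P),np.percentile(P[:,2],[50,95]),cv2.minAreaRect((P[:,:2]*1000).astype(np.float32)))
    q=near&(hsv[...,1]<60)&(hsv[...,2]>140)&(X[...,2]>.054)&(X[...,2]<.075);P=X[q];h=np.histogram(P[:,2],np.arange(.054,.076,.002));print(h[0],np.median(P[:,2]))
    q=near&cv2.inRange(hsv,(100,130,50),(125,255,255)).astype(bool)&(X[...,2]>.04)&(X[...,2]<.056);print("rim",np.median(X[q][:,2]))
cv2.imwrite("pics/crop8.png",np.hstack(out)[:,:,::-1])
E
```

```text
time: 17.68
tool_pos: [0.4212, -0.4215, 0.1883]
eef_rot: [[0.957, 0.289, -0.0], [0.289, -0.957, 0.001], [-0.0, -0.001, -1.0]]
ft_force: [-0.5, 0.2, -0.1]
width: 0.0698
scene tabs 146 [0.09519342 0.10204362] ((536.3616333007812, -174.5311279296875), (24.07414436340332, 45.40541458129883), 19.08888816833496)
[19 28 23 34 31 67 65  9 13  8] 0.06483640616075963
rim 0.04580360519947115
top tabs 90 [0.09955317 0.10440258] ((534.7901611328125, -176.05274963378906), (21.646282196044922, 40.045536041259766), 17.21083641052246)
[  2  12   8  24  53 131 150 112  33  12] 0.06647719684125855
rim 0.04792731683230811
```

View pics/crop8.png

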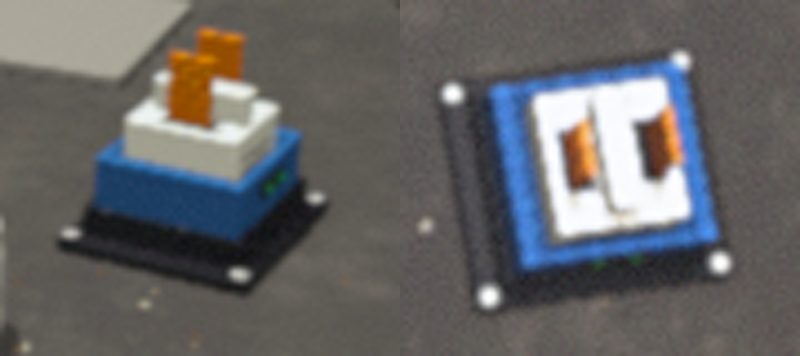

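View pics/top8.png

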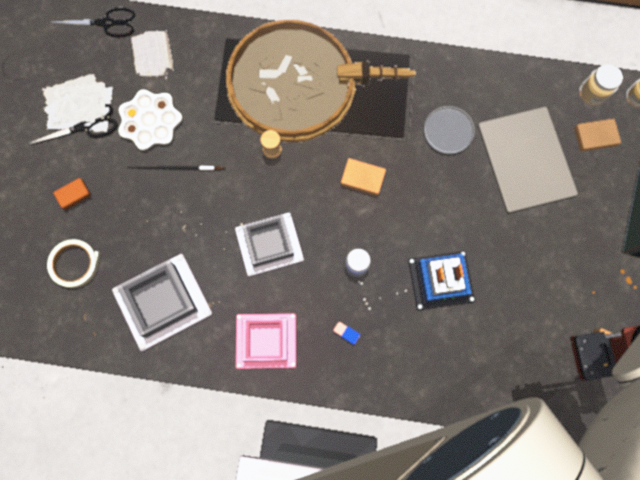

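Run:
```python
from h import *
def met(n,p,D,cx,cy,yaw,col):
    X=cloud(n,D);hsv=cv2.cvtColor(p,cv2.COLOR_RGB2HSV)
    c,s=np.cos(np.radians(yaw)),np.sin(np.radians(yaw));dx,dy=X[...,0]-cx,X[...,1]-cy
    a=c*dx+s*dy;b=-s*dx+c*dy
    w=(hsv[...,1]<60)&(hsv[...,2]>140)&(X[...,2]>.054)&(X[...,2]<.076)
    f=lambda q:(round(float(np.median(X[q][:,2])),4),int(q.sum()))
    print(n,"+y",f(w&(b>19)&(b<26)&(abs(a)<27)),"-y",f(w&(b<-19)&(b>-26)&(abs(a)<27)) if 0 else "")
    for nm,q in(("+y",(b>.019)&(b<.027)&(abs(a)<.028)),("-y",(b<-.019)&(b>-.027)&(abs(a)<.028)),("+x",(a>.014)&(a<.028)&(abs(b)>.008)&(abs(b)<.027)),("-x",(a<-.014)&(a>-.028)&(abs(b)>.008)&(abs(b)<.027))): print(nm,f(w&q),end=" ")
    print()
met("top",np.load("pics/top0rgb.npy"),np.load("pics/top0.npy"),.556,.1724,24.8,0)
p,D=bot.capture("top");met("top",p,D,.535,-.177,17,1)
```

```text
top +y (nan, 0) -y 
+y (0.0621, 100) -y (0.0622, 100) +x (0.0623, 110) -x (0.0616, 145) 
top +y (nan, 0) -y 
+y (0.0665, 114) -y (0.0665, 65) +x (0.0669, 120) -x (0.0666, 137)
  return _methods._mean(a, axis=axis, dtype=dtype,
  ret = ret.dtype.type(ret / rcount)
```

Everything agrees. The top is level at 0.0665, so the underside is about 2 mm above the floor found by touch (0.0144), which is the latched height. The tabs are out at 40 mm, and the jar, eraser and cork are at the same pixels as before.

```bash
python3 -c "
from h import *
go(.5,-.4,.2,17)
bot.sign_off()"
```

```text
t 17.8333 pos [ 0.422  -0.4205  0.1885] yaw 16.97 F [-0.36  0.04 -0.08] M [-0.02  0.06  0.03] w 0.0704 zaxis [-3.e-04  7.e-04 -1.e+00]
shift [ 0.0806  0.0032 -0.0115] turn -0.03
the job is handed in; nothing more can be done
```

The cartridge is seated and latched in the blue recharging stand. I handed the job in at 17.8 s with the arm clear of everything.

**What I did:** I pinched both tabs to their stops at a 16 N grip, centred by the side force. I drew the cartridge straight out of the small grey dock and carried it upright to the stand. There I pressed it to the floor; the wrist read about 13 N, so roughly 16 N on the dock. I then let the tabs out gradually while holding it down.

**Last checks:**
- **Seating:** the top is level to within 0.5 mm. The underside is about 2 mm above the floor I felt, which is the latched height.
- **Tabs:** they measure 40 mm across in the top view. The scene view read 45 mm, but it is the coarser of the two.
- **Bystanders:** the jar, eraser and cork block look unmoved in the top picture. I judged this by eye, not by measuring.

**Disagreement:** the well centre felt by force was about 2 mm further along y than the top camera gave. I corrected this during insertion from the side force, which reached about 6 N.

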